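# Put the stacked balance weights back in their dishes

### The arm

A 6-joint arm with a two-finger parallel gripper is mounted at the origin on a cart in front of the work surface, level with it; the furniture and walls round the work are solid. World frame = base frame: x ahead of the robot, y to its left, z up, the work surface at z = 0. Lengths are in m, angles in degrees, forces in N, time in s.
With the tool pointing down it reaches from about 0.375 to 0.9 m from the base axis. Payload 3.1 kg.
Tool frame: the origin (TCP) lies on the centre line of the jaws, within the pads' length; the fingertips stand 22 mm ahead of it and the grasp point (between the pads) lies 3 mm ahead of it; z points along the fingers, y is the line along which they close (so a half turn about z gives the same grasp; the last joint's range is limited). The gripper opens to 87 mm and grips with 3 to 60 N. Pads are 19 mm wide; open, the fingers measure 117 mm over their backs; the gripper's body (75 mm by 190 mm) begins 51 mm behind the grasp point.
Start: joints at [53.027, 30.224, 82.088, -0, 67.689, -10.227], TCP at [0.281, 0.558, 0.245] pointing down, gripper open.
Joint ranges: [-176.69, 176.69], [-43.24, 126.21], [12.49, 139.97], [-82, 262], [0, 151.66], [-163.58, 163.58]. Speed limits (degrees/s): [159.86, 159.86, 180, 180, 180, 180].

### API

Orientations are given as a 3x3 rotation matrix whose columns are the frame's x, y, z axes.
In Python, from rig import * gives the robot as it stands.
- The arm moves only by the shell command python3 -m jog 'ROWS'. ROWS is text: rows parted by semicolons, each of 7 numbers parted by spaces: the shift along the tool's x, y, z in mm, then the turn, a rotation vector about the tool's x, y, z in rad, then the finger opening in mm, from 0 to 87. In form: tx ty tz ax ay az fingers; .... A call has 1 to 12 rows; each row shifts and turns the commanded pose from where the row before left it, along the tool's axes as they then stand; what a row does not reach is not made up. A row lasts 1/8 s, in which the tool goes at most 62.5 mm and 10.7 degrees, less where a joint would pass 70% of its speed; a pose out of reach is approached as far as the arm can. A call with a gripper value outside its range is refused whole. The fingers move at their own pace and stop on an object; the grip force is fixed at half the most. Time passes only in rows, so rows that do not move let the fingers close. It gives the time, the measured TCP pose, the force, the opening and the grip force at its end, in the units of the state.
- read_state(): the state, without advancing time (a new reading comes with each control period).
- capture(name): name is "scene" or "top" or "wrist"; returns a dict with "color" (420x560x3 uint8, red, green, blue), "camera_matrix" (3x3 intrinsics, pixels), "R" (3x3) and "t" (3): a world point X has camera coordinates R X + t. Camera axes: x right, y down, z forward; pixel columns grow to the right and rows downward; lengths in m; the calibration is good to about 2 mm. The wrist camera is an equidistant fisheye: a pixel r from the principal point sees the ray r / f radians off the axis. A picture is of the moment at which its call begins. There is no depth.
- hand_in(): hands the job in; it is judged then, once.
Trained networks look in the newest picture that a camera, given by its name, has taken for a name from the list of things; names that differ only in an ending like _2 or _b are one class to them, and where a whole thing is asked for, a point or a joint stands for the part that bears it (a point fixed in the world has none). Each returns a list of dicts, best first, with "conf" (0 to 1); they miss things now and then, are a little off and sometimes report something else, mostly with a low value. They report only what shows in the picture. A call takes as long as a camera call.
- find_in(camera, target): "at" ([x, y, z] in m, in world coordinates, good to about 4 mm: the middle of the surface that is visible of it).
- trace(camera, target): "pixels" (420x560 bool, what is visible of it).
- place_of(camera, target): "at" ([x, y, z] in m, in world coordinates, good to about 4 mm: a listed point, or the origin of a listed thing).
The state is a dict: "time_s": time; "joint_positions": joint angles; "qvel": joint speeds; "tau": joint torques, N m; "position": TCP position; "tcp_rot": TCP orientation; "force": force on the tool from outside, world axes, zero at the start; "moment": the same for the moment, N m; "opening": opening from 0.0 (shut) to 1.0 (fully open); "grasp_force": force on a finger pad.
Only numpy, scipy, OpenCV 4.12 (cv2) and the standard library are available. Lean on these libraries where they do the work, as an engineer would, in place of code of your own. Each camera call takes 0.05 s, during which the arm holds its last target. There are 200 camera calls.

### The job

The four round steel weights of the balance have been left in a stack, smallest on top. Take the stack apart and set each weight down gently, without dropping it, in the dish of its own size: the smallest weight in the smallest dish, and so on up to the largest, each lying flat on the dish's floor. Leave the reel of tape and the small glass bottle with the knobbed lid standing where they are.

Things in the scene. Friction and masses are not known exactly. Their poses are not given: they have to be found in the camera images.
- weight_64: the largest of four plain round steel weights: a flat disc 64 mm across and 18 mm thick, about 455 g, loose; it starts at the bottom of the stack, standing on the table. Origin: centre of its underside; z up.
- weight_52: the second largest of four plain round steel weights: a flat disc 52 mm across and 18 mm thick, about 300 g, loose; it starts in the stack, on the 64 mm weight and within 2 mm of its centre. Origin: centre of its underside; z up.
- weight_40: the second smallest of four plain round steel weights: a flat disc 40 mm across and 18 mm thick, about 178 g, loose; it starts in the stack, on the 52 mm weight and within 2 mm of its centre. Origin: centre of its underside; z up.
- weight_28: the smallest of four plain round steel weights: a flat disc 28 mm across and 18 mm thick, about 87 g, loose; it starts in the stack, on the 40 mm weight and within 2 mm of its centre. Origin: centre of its underside; z up.
- dish_64: the largest of four low round black plastic dishes with dark rubber floors, fixed (on the table, or let into the 4 mm glass plate on its right part: same heights); for the 64 mm weight: its flat floor is 76 mm across and lies 7 mm above the table, its rim is 12 mm above the table and 85 mm across outside, its mouth (inside the rim) 81 mm. Origin: its centre at table height; z up.
- dish_52: the second largest of four low round black plastic dishes with dark rubber floors, fixed (on the table, or let into the 4 mm glass plate on its right part: same heights); for the 52 mm weight: its flat floor is 64 mm across and lies 7 mm above the table, its rim is 12 mm above the table and 73 mm across outside, its mouth (inside the rim) 69 mm. Origin: its centre at table height; z up.
- dish_40: the second smallest of four low round black plastic dishes with dark rubber floors, fixed (on the table, or let into the 4 mm glass plate on its right part: same heights); for the 40 mm weight: its flat floor is 52 mm across and lies 7 mm above the table, its rim is 12 mm above the table and 61 mm across outside, its mouth (inside the rim) 57 mm. Origin: its centre at table height; z up.
- dish_28: the smallest of four low round black plastic dishes with dark rubber floors, fixed (on the table, or let into the 4 mm glass plate on its right part: same heights); for the 28 mm weight: its flat floor is 40 mm across and lies 7 mm above the table, its rim is 12 mm above the table and 49 mm across outside, its mouth (inside the rim) 45 mm. Origin: its centre at table height; z up.
- tape_reel: light grey reel of sealing tape lying flat, 52 mm across and 15 mm high, with a hole in the middle; not a weight, stays where it is. Origin: centre of its underside.
- weighing_bottle: small round glass bottle with a knobbed lid, 37 mm across and 48 mm high; stays where it is. Origin: centre of its underside.

How it is judged (in metres and radians):
At the end, for the whole second after the job is handed in: Each of the four weights lies flat and at rest on the floor of the dish of its own size (centres within 10 mm across, underside within 2.5 mm of the floor 7 mm above the table, tilt under 0.06 rad), and the tape reel and the weighing bottle are within 25 mm of where they stood (horizontal distance between weight_64 and dish_64 below 0.01 m and z of weight_64 in the frame of dish_64 between 0.004 and 0.0095 m and angle between each of weight_64, weight_52, weight_40, weight_28's own z axis and vertical below 0.06 rad and linear speed of each of weight_64, weight_52, weight_40, weight_28 below 0.02 m/s and horizontal distance between weight_52 and dish_52 below 0.01 m and z of weight_52 in the frame of dish_52 between 0.004 and 0.0095 m and horizontal distance between weight_40 and dish_40 below 0.01 m and z of weight_40 in the frame of dish_40 between 0.004 and 0.0095 m and horizontal distance between weight_28 and dish_28 below 0.01 m and z of weight_28 in the frame of dish_28 between 0.004 and 0.0095 m and distance of each of tape_reel, weighing_bottle from where it was at the start of the episode below 0.025 m); the robot touches nothing.
It fails at once if a weight is dropped or knocked off: not in the fingers and moving faster than 0.6 m/s (a fall of about 2 cm) ((linear speed of weight_64 above 0.6 m/s and contact force between the fingers and weight_64 below 0.05 N) or (linear speed of weight_52 above 0.6 m/s and contact force between the fingers and weight_52 below 0.05 N) or (linear speed of weight_40 above 0.6 m/s and contact force between the fingers and weight_40 below 0.05 N) or (linear speed of weight_28 above 0.6 m/s and contact force between the fingers and weight_28 below 0.05 N)).
It fails at once if the tape reel is pushed 25 mm or more from its place, or tipped over (distance of tape_reel from where it was at the start of the episode above 0.025 m or angle between tape_reel's own z axis and vertical above 0.5 rad).
It fails at once if the weighing bottle is pushed 25 mm or more from its place, or tipped over (distance of weighing_bottle from where it was at the start of the episode above 0.025 m or angle between weighing_bottle's own z axis and vertical above 0.5 rad).
It also fails if it takes over 112 s, if anything falls off the work surface, if the arm or the gripper's body presses on something with over 40 N, if the wrist force passes 120 N, or if a joint passes its speed limit or range.

## Working session

There is one attempt and no reset: what is moved stays moved. The work goes in short steps, Python scripts to look and compute and a shell command to move; the robot and the scene stay as the last step left them, time stands still between calls to the robot, and variables do not carry over. Pictures are saved under pics/ and viewed, at most 16 in all, crops included, and the job is handed in when it is done.

```bash
ls; mkdir -p pics; python3 - <<'E'
from rig import *
import cv2
s=read_state();print(s['position'],s['tcp_rot'],s['time_s'],s['opening'],s['force'])
for c in ("scene","top"):
    d=capture(c);cv2.imwrite(f"pics/{c}0.png",d["color"][:,:,::-1])
    for n in ("weight_64","weight_52","weight_40","weight_28","dish_64","dish_52","dish_40","dish_28","tape_reel","weighing_bottle"):
        print(c,n,[(round(r['conf'],2),[round(float(v),4) for v in r['at']]) for r in place_of(c,n)[:3]])
E
```

```text
pics
[0.28082939 0.55760011 0.24359086] [[-8.93042571e-01  4.49970467e-01 -1.24307675e-03]
 [ 4.49972058e-01  8.93040983e-01 -1.71722372e-03]
 [ 3.37418524e-04 -2.09290369e-03 -9.99997753e-01]] 0.0 0.9998300235816602 [-1.3087317   0.88199121 -0.07929458]
scene weight_64 [(0.85, [0.507, 0.3579, 0.0011]), (0.53, [0.5111, 0.3505, 0.0324]), (0.53, [0.509, 0.3513, 0.0559])]
scene weight_52 [(0.85, [0.507, 0.3579, 0.0011]), (0.53, [0.5111, 0.3505, 0.0324]), (0.53, [0.509, 0.3513, 0.0559])]
scene weight_40 [(0.85, [0.507, 0.3579, 0.0011]), (0.53, [0.5111, 0.3505, 0.0324]), (0.53, [0.509, 0.3513, 0.0559])]
scene weight_28 [(0.85, [0.507, 0.3579, 0.0011]), (0.53, [0.5111, 0.3505, 0.0324]), (0.53, [0.509, 0.3513, 0.0559])]
scene dish_64 [(0.89, [0.4491, 0.2167, -0.0009]), (0.77, [0.6337, -0.2698, 0.0012]), (0.74, [0.4449, -0.0607, -0.0012])]
scene dish_52 [(0.89, [0.4491, 0.2167, -0.0009]), (0.77, [0.6337, -0.2698, 0.0012]), (0.74, [0.4449, -0.0607, -0.0012])]
scene dish_40 [(0.89, [0.4491, 0.2167, -0.0009]), (0.77, [0.6337, -0.2698, 0.0012]), (0.74, [0.4449, -0.0607, -0.0012])]
scene dish_28 
[... 619 characters left out ...]
 [0.5056, 0.3538, 0.0019]), (0.51, [0.5047, 0.3552, 0.0176]), (0.46, [0.5099, 0.3553, 0.0369])]
top dish_64 [(0.91, [0.4518, -0.0625, 0.0004]), (0.85, [0.6373, -0.2723, -0.0029]), (0.7, [0.5074, 0.3551, 0.0189])]
top dish_52 [(0.91, [0.4518, -0.0625, 0.0004]), (0.85, [0.6373, -0.2723, -0.0029]), (0.7, [0.5074, 0.3551, 0.0189])]
top dish_40 [(0.91, [0.4518, -0.0625, 0.0004]), (0.85, [0.6373, -0.2723, -0.0029]), (0.7, [0.5074, 0.3551, 0.0189])]
top dish_28 [(0.91, [0.4518, -0.0625, 0.0004]), (0.85, [0.6373, -0.2723, -0.0029]), (0.7, [0.5074, 0.3551, 0.0189])]
top tape_reel [(0.64, [0.4509, 0.0763, 0.0007])]
top weighing_bottle [(0.69, [0.6215, 0.248, -0.0017]), (0.57, [0.454, 0.0759, 0.0015])]
```

View pics/scene0.png

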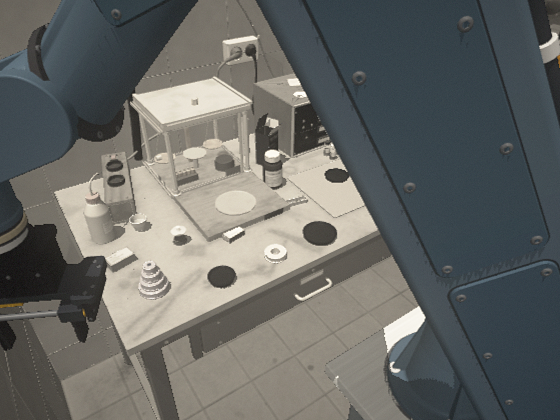

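View pics/top0.png

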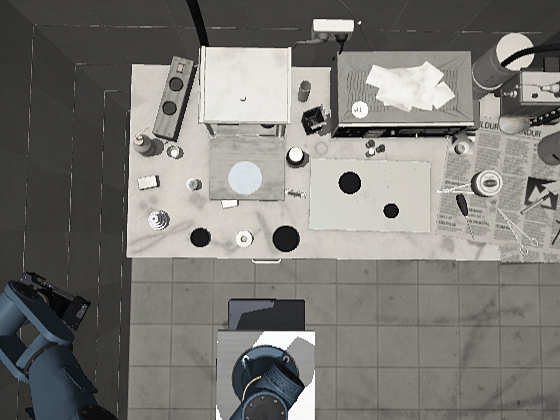

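The scene view shows the stack at (152,280) with dishes at (221,276), (320,233), (337,176). The top view shows the stack at (158,219), dishes at (200,237), (286,238), (349,182), (391,211), the tape reel at (245,239) and the bottle at (193,184). I'll measure the dish centres and diameters from the dark blobs.

```bash
cat > h.py <<'E'
from rig import *
import numpy as np, cv2
def back(d,p,z):
    K,R,t=np.array(d["camera_matrix"]),np.array(d["R"]),np.array(d["t"])
    r=R.T@np.linalg.solve(K,[p[0],p[1],1]); c=-R.T@t
    return c+r*(z-c[2])/r[2]
def backfish(d,p,z):
    K,R,t=np.array(d["camera_matrix"]),np.array(d["R"]),np.array(d["t"])
    x=np.array([(p[0]-K[0,2])/K[0,0],(p[1]-K[1,2])/K[1,1]]);th=np.linalg.norm(x)
    v=np.array([*(x/max(th,1e-9)*np.sin(th)),np.cos(th)])
    r=R.T@v;c=-R.T@t
    return c+r*(z-c[2])/r[2]
def proj(d,X,fish=False):
    K,R,t=np.array(d["camera_matrix"]),np.array(d["R"]),np.array(d["t"])
    v=R@np.array(X)+t
    if fish:
        r=np.hypot(v[0],v[1]);th=np.arctan2(r,v[2]);u=v[:2]/max(r,1e-9)*th
    else: u=v[:2]/v[2]
    return K[0,0]*u[0]+K[0,2],K[1,1]*u[1]+K[1,2]
E
python3 - <<'E'
from h import *
d=capture("top");g=cv2.cvtColor(d["color"],cv2.COLOR_RGB2GRAY)
for s in [(200,237),(286,238),(349,182),(391,211)]:
    x,y=s;w=g[y-20:y+21,x-20:x+21].astype(float)
    lo=g[y-3:y+4,x-3:x+4].mean();
    hi=np.median(w[w>60]);f=np.clip((hi-w)/(hi-lo),0,1)
    f[f<.3]=0
    n,l,st,c=cv2.connectedComponentsWithStats((f>0).astype(np.uint8));f[l!=l[20,20]]=0
    Y,X=np.mgrid[y-20:y+21,x-20:x+21];p=(np.sum(X*f)/f.sum(),np.sum(Y*f)/f.sum())
    P=back(d,p,.012);sc=np.linalg.norm(back(d,(p[0]+1,p[1]),.012)-P)
    print(s,np.round(p,1),P.round(4),"diam mm",2000*sc*np.sqrt(f.sum()/np.pi))
print(back(d,(158,219),.072))
E
```

```text
(200, 237) [200.  237.1] [0.4516 0.2157 0.012 ] diam mm 64.33364840359732
(286, 238) [285.6 238.3] [ 0.4506 -0.063   0.012 ] diam mm 87.53204292775527
(349, 182) [349.4 182.4] [ 0.6369 -0.2716  0.012 ] diam mm 73.64046178535334
(391, 211) [390.7 210.3] [ 0.5462 -0.4079  0.012 ] diam mm 49.737247166946624
[0.50628334 0.33993881 0.072     ]
```

The blob diameters (64, 88, 74 and 50 mm) match the rims of dish_40, dish_64, dish_52 and dish_28. Next I square the tool to the world axes and move over the stack.

```bash
python3 -m jog '0 0 0 0 0 -0.156 87; 0 0 0 0 0 -0.156 87; 0 0 0 0 0 -0.156 87; -35 -30 0 0 0 0 87; -45 -40 0 0 0 0 87; -50 -45 0 0 0 0 87; -45 -40 0 0 0 0 87; -30 -30 0 0 0 0 87; -20 -19 0 0 0 0 87; 0 0 0 0 0 0 87; 0 0 0 0 0 0 87'
python3 - <<'E'
from h import *
s=read_state();print(s['position'],s['tcp_rot'])
d=capture("wrist");cv2.imwrite("pics/w1.png",d["color"][:,:,::-1])
print(d["camera_matrix"],d["R"],-np.array(d["R"]).T@d["t"])
for z in(0,.018,.036,.054,.072): print(z,np.round(proj(d,(.507,.354,z),True),1))
E
```

```text
time_s: 2.52
position: [0.5022, 0.358, 0.2444]
tcp_rot: [[-1.0, -0.001, -0.001], [-0.001, 1.0, 0.0], [0.001, 0.0, -1.0]]
force: [0.1, 0.1, 0.3]
opening: 0.999
grasp_force: 0.0
[0.50220585 0.35802637 0.24444897] [[-9.99998754e-01 -1.28941990e-03 -9.10252390e-04]
 [-1.28969087e-03  9.99999124e-01  2.97161416e-04]
 [ 9.09868427e-04  2.98334990e-04 -9.99999542e-01]]
[[325.1922621    0.         273.78130439]
 [  0.         325.1922621  207.86653534]
 [  0.           0.           1.        ]] [[-5.99128239e-04  9.99999820e-01 -3.96452670e-05]
 [ 9.56204258e-01  5.84493234e-04  2.92699633e-01]
 [ 2.92699603e-01  1.37455642e-04 -9.56204436e-01]] [0.42218766 0.35711644 0.38441397]
0 [271.2 181.9]
0.018 [271.1 185.2]
0.036 [270.9 188.9]
0.054 [270.8 193. ]
0.072 [270.6 197.5]
```

View pics/w1.png

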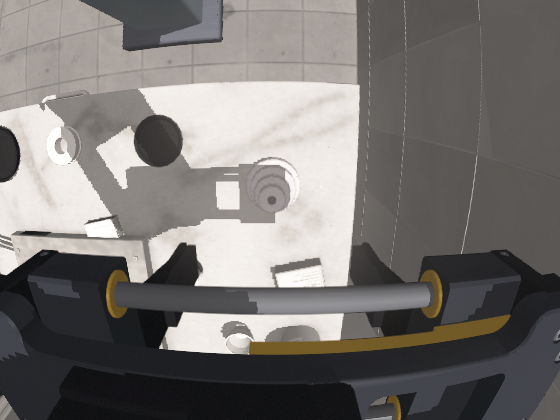

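The wrist view shows the stack with its top weight near (272,199), dish_40 at (158,141) and the tape reel at (65,146). I'll zoom in on the stack.

```bash
python3 - <<'E'
from h import *
d=capture("wrist");im=d["color"][:,:,::-1]
c=cv2.resize(im[140:240,220:330],None,fx=6,fy=6,interpolation=cv2.INTER_CUBIC)
cv2.imwrite("pics/w1c.png",c)
g=cv2.cvtColor(d["color"],cv2.COLOR_RGB2GRAY)
m=(g<60).astype(np.uint8);n,l,st,ce=cv2.connectedComponentsWithStats(m)
k=l[141,158];print(st[k],ce[k],backfish(d,ce[k],.012))
E
```

```text
[ 135  115   44   52 1308] [154.06422018 142.24159021] [0.45413147 0.2143143  0.012     ]
```

View pics/w1c.png

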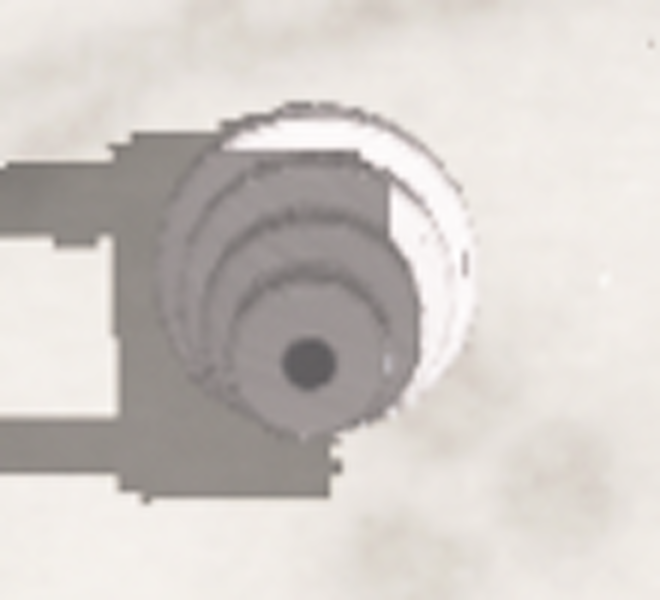

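The top weight's centre dot is at crop (309,362), which is wrist pixel (271.1,199.9). The bottom disc spans crop x 158–475.

```bash
python3 - <<'E'
from h import *
d=capture("wrist");read=read_state()['position'];print(read)
P=backfish(d,(271.1,199.9),.072);print("28",P)
print("64 x",backfish(d,(272.3,185.2),.018), "64 near edge",backfish(d,(271.5,140+104/6-.4),.018))
# 28: edges of the top face
for p in [(230,358),(393,358)]: print(backfish(d,(220+p[0]/6-.4,140+p[1]/6-.4),.072))
E
```

```text
[0.50182745 0.35855722 0.24458392]
28 [0.50919892 0.35496693 0.072     ]
64 x [0.50665594 0.3559148  0.018     ] 64 near edge [0.47367357 0.35497378 0.018     ]
[0.50856363 0.34182557 0.072     ]
[0.50851048 0.36893155 0.072     ]
```

```bash
python3 -m jog '-7 -3.5 20 0 0 0 87; 0 0 45 0 0 0 87; 0 0 45 0 0 0 60; 0 0 30 0 0 0 50; 0 0 15 0 0 0 45; 0 0 6 0 0 0 40; 0 0 0 0 0 0 40; 0 0 0 0 0 0 40'
```

```text
time_s: 3.68
position: [0.5107, 0.3546, 0.0849]
tcp_rot: [[-1.0, -0.001, 0.002], [-0.001, 1.0, 0.001], [-0.002, 0.001, -1.0]]
force: [0.8, 0.0, 0.3]
opening: 0.476
grasp_force: 0.0
```

```bash
python3 -m jog '1 0 1.5 0 0 0 34; 0 0 0 0 0 0 28; 0 0 0 0 0 0 20; 0 0 0 0 0 0 20; 0 0 0 0 0 0 20; 0 0 -3 0 0 0 20; 0 0 -10 0 0 0 20; 0 0 -25 0 0 0 20; 0 0 0 0 0 0 20'
python3 - <<'E'
from h import *
d=capture("wrist");im=d["color"][:,:,::-1]
cv2.imwrite("pics/w2.png",cv2.resize(im[100:300,180:380],None,fx=3,fy=3,interpolation=cv2.INTER_CUBIC))
E
```

```text
time_s: 4.8
position: [0.5105, 0.3547, 0.1221]
tcp_rot: [[-1.0, -0.001, 0.005], [-0.001, 1.0, 0.002], [-0.005, 0.002, -1.0]]
force: [0.3, 0.0, -1.3]
opening: 0.308
grasp_force: 30.0
```

View pics/w2.png

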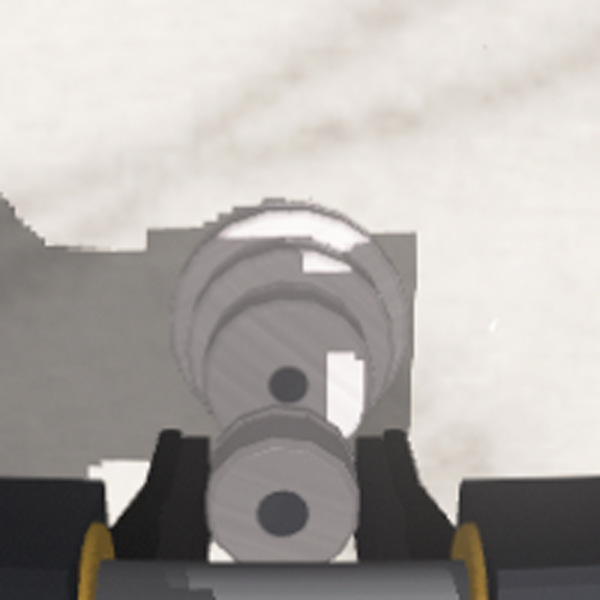

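The 28 mm weight is held at crop (283,513), and the 40 mm weight's dot is at (288,384), top left in the stack. I'll compute the in-hand offset and the 40 mm weight's position.

```bash
python3 - <<'E'
from h import *
d=capture("wrist");s=read_state();p=s['position']
P=backfish(d,(180+283/3-.3,100+513/3-.3),p[2]-.0115)
print(p,"held off",P-p,"40:",backfish(d,(180+288/3-.3,100+384/3-.3),.054))
print("to dish28",np.array([.5462,-.4079])-p[:2])
E
```

```text
[0.50887542 0.35398253 0.12010317] held off [ 0.00200751 -0.00038554 -0.0115    ] 40: [0.50717086 0.3547943  0.054     ]
to dish28 [ 0.03732458 -0.76188253]
```

```bash
python3 -m jog '0 -20 -10 0 0 0 20; -3 -40 -10 0 0 0 20; -4 -55 0 0 0 0 20; -4 -55 0 0 0 0 20; -4 -55 0 0 0 0 20; -4 -55 0 0 0 0 20; -4 -55 0 0 0 0 20; -4 -55 0 0 0 0 20; -4 -55 0 0 0 0 20; -3 -55 0 0 0 0 20; -3 -40 0 0 0 0 20; 0 -20 0 0 0 0 20'
python3 -m jog '0 -30 0 0 0 0 20; 0 -50 0 0 0 0 20; 0 -55 0 0 0 0 20; 0 -35 0 0 0 0 20; 0 -20 0 0 0 0 20; 0 -10 0 0 0 0 20; 0 0 0 0 0 0 20; 0 0 0 0 0 0 20; 0 0 0 0 0 0 20'
python3 - <<'E'
from h import *
s=read_state();p=s['position'];print(p,s['tcp_rot'][:,2])
d=capture("wrist");im=d["color"][:,:,::-1]
print(proj(d,(.5462,-.4079,.012),True),proj(d,(.6369,-.2716,.012),True))
cv2.imwrite("pics/w3.png",im)
E
```

```text
time_s: 6.4
position: [0.5457, -0.2088, 0.1399]
tcp_rot: [[-1.0, 0.002, -0.0], [0.002, 1.0, -0.0], [0.0, -0.0, -1.0]]
force: [-0.6, 1.1, -0.7]
opening: 0.307
grasp_force: 30.0
time_s: 7.52
position: [0.547, -0.4045, 0.1401]
tcp_rot: [[-1.0, -0.003, -0.0], [-0.003, 1.0, 0.001], [0.0, 0.001, -1.0]]
force: [-0.7, 0.1, 0.1]
opening: 0.307
grasp_force: 30.0
[ 0.5470246  -0.40452439  0.14009208] [-4.11422729e-04  6.41542697e-04 -9.99999710e-01]
(np.float64(270.7613474874238), np.float64(204.5948448430089)) (np.float64(404.726516007438), np.float64(290.37074738625216))
```

View pics/w3.png

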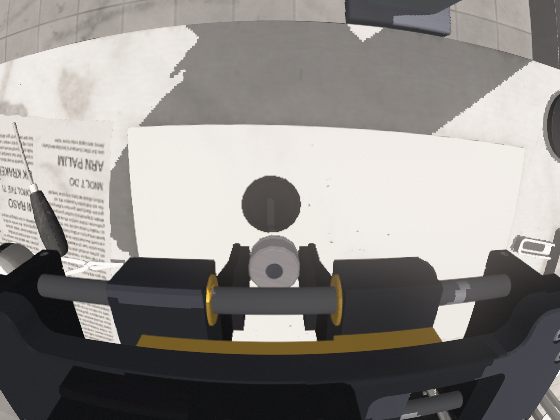

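Dish_28 appears centred at (271,204.5), exactly where predicted, with the weight in the fingers at (273,270). Lowering it.

```bash
python3 -m jog '1.5 -3 15 0 0 0 20; 0 0 35 0 0 0 20; 0 0 25 0 0 0 20; 0 0 14 0 0 0 20; 0 0 6 0 0 0 20; 0 0 3 0 0 0 20; 0 0 1 0 0 0 20; 0 0 1 0 0 0 20; 0 0 1 0 0 0 20; 0 0 0 0 0 0 20; 0 0 0 0 0 0 20'
```

```text
time_s: 8.95
position: [0.5454, -0.4089, 0.0392]
tcp_rot: [[-1.0, -0.001, 0.0], [-0.001, 1.0, -0.0], [-0.0, -0.0, -1.0]]
force: [-0.2, -0.1, -0.8]
opening: 0.308
grasp_force: 30.0
```

```bash
python3 -m jog '0 0 1 0 0 0 20; 0 0 0.5 0 0 0 20; 0 0 0.5 0 0 0 20; 0 0 0 0 0 0 20'; python3 -m jog '0 0 0.5 0 0 0 20;0 0 0.5 0 0 0 20; 0 0 0 0 0 0 20'
```

```text
time_s: 9.45
position: [0.5453, -0.4088, 0.0369]
tcp_rot: [[-1.0, -0.001, -0.0], [-0.001, 1.0, 0.0], [0.0, 0.0, -1.0]]
force: [-0.2, 1.2, -0.2]
opening: 0.303
grasp_force: 30.0
time_s: 9.82
position: [0.5453, -0.4088, 0.036]
tcp_rot: [[-1.0, -0.001, -0.0], [-0.001, 1.0, 0.0], [0.0, 0.0, -1.0]]
force: [-0.1, -0.2, -0.2]
opening: 0.305
grasp_force: 30.0
```

```bash
python3 -m jog '0 0 0.4 0 0 0 20;0 0 0.4 0 0 0 20; 0 0 0 0 0 0 20'
```

```text
time_s: 10.2
position: [0.5454, -0.4089, 0.0355]
tcp_rot: [[-1.0, -0.001, 0.0], [-0.001, 1.0, -0.0], [-0.0, -0.0, -1.0]]
force: [-1.9, 0.1, 0.6]
opening: 0.307
grasp_force: 30.0
```

```bash
python3 -m jog '0 0 0 0 0 0 29; 0 0 0 0 0 0 33; 0 0 0 0 0 0 38; 0 0 0 0 0 0 42; 0 0 0 0 0 0 44; 0 0 -5 0 0 0 46; 0 0 -20 0 0 0 46; 0 0 -40 0 0 0 46; 0 0 -40 0 0 0 60; 0 0 0 0 0 0 70; 0 0 0 0 0 0 70'
python3 - <<'E'
from h import *
d=capture("wrist");im=d["color"][:,:,::-1]
c=[int(v) for v in proj(d,(.5462,-.4079,.02),True)];print(c,proj(d,(.5462,-.4079,.025),True))
cv2.imwrite("pics/w4.png",cv2.resize(im[c[1]-50:c[1]+50,c[0]-50:c[0]+50],None,fx=5,fy=5,interpolation=cv2.INTER_CUBIC))
print(read_state()['position'])
E
```

```text
time_s: 11.58
position: [0.5452, -0.4087, 0.1411]
tcp_rot: [[-1.0, -0.001, 0.0], [-0.001, 1.0, -0.0], [-0.0, -0.0, -1.0]]
force: [-0.1, 0.1, -0.7]
opening: 0.761
grasp_force: 0.0
[275, 208] (np.float64(275.85646366722796), np.float64(210.72516213427505))
[ 0.54480338 -0.40827994  0.13996718]
```

View pics/w4.png

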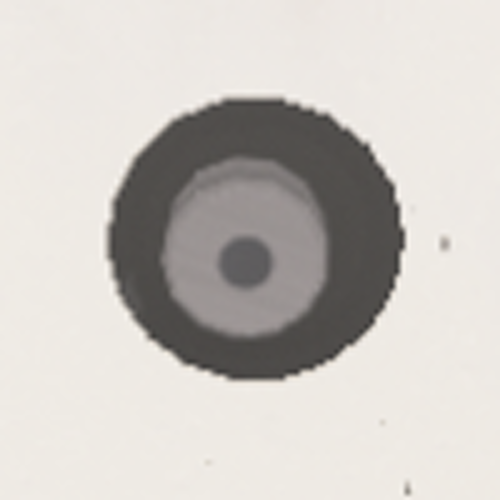

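The 28 mm weight lies in dish_28, its dot at crop (246,262), about 1.5 mm off centre. Now back for the 40 mm weight.

```bash
python3 -m jog '0 20 0 0 0 0 70; 3 40 0 0 0 0 70; 4 55 0 0 0 0 70; 4 55 0 0 0 0 70; 4 55 0 0 0 0 70; 4 55 0 0 0 0 70; 4 55 0 0 0 0 70; 4 55 0 0 0 0 70; 4 55 0 0 0 0 70; 3 55 0 0 0 0 70; 3 55 0 0 0 0 70; 1 55 0 0 0 0 70'
python3 -m jog '0 55 0 0 0 0 70; 0 50 0 0 0 0 70; 0 30 0 0 0 0 70; 0 13 0 0 0 0 70; 0 5 0 0 0 0 70;0 0 0 0 0 0 70; 0 0 0 0 0 0 70; 0 0 0 0 0 0 70'
```

```text
time_s: 13.12
position: [0.5042, 0.2035, 0.1394]
tcp_rot: [[-1.0, -0.002, -0.003], [-0.002, 1.0, -0.0], [0.003, -0.0, -1.0]]
force: [1.2, 0.9, 0.4]
opening: 0.805
grasp_force: 0.0
time_s: 14.12
position: [0.5067, 0.3532, 0.1403]
tcp_rot: [[-1.0, 0.0, -0.0], [0.0, 1.0, -0.0], [0.0, -0.0, -1.0]]
force: [0.5, -0.0, -0.4]
opening: 0.805
grasp_force: 0.0
```

```bash
python3 -m jog '-0.5 1.5 15 0 0 0 65; 0 0 30 0 0 0 60; 0 0 18 0 0 0 55; 0 0 8 0 0 0 52; 0 0 3 0 0 0 50; 0 0 0 0 0 0 48; 0 0 0 0 0 0 48'
```

```text
time_s: 15.0
position: [0.5074, 0.3559, 0.0671]
tcp_rot: [[-1.0, -0.001, 0.001], [-0.001, 1.0, 0.001], [-0.001, 0.001, -1.0]]
force: [0.0, -0.2, -0.5]
opening: 0.555
grasp_force: 0.0
```

```bash
python3 -m jog '0 0 1 0 0 0 42; 0 0 0 0 0 0 36; 0 0 0 0 0 0 30; 0 0 0 0 0 0 30; 0 0 0 0 0 0 30'; python3 -m jog '0 0 -3 0 0 0 30; 0 0 -10 0 0 0 30; 0 0 -30 0 0 0 30; 0 0 -20 0 0 0 30; 0 0 0 0 0 0 30; 0 0 0 0 0 0 30'
python3 - <<'E'
from h import *
p=read_state()['position'];print(p)
d=capture("wrist");im=d["color"][:,:,::-1]
cv2.imwrite("pics/w5.png",cv2.resize(im[100:300,180:380],None,fx=3,fy=3,interpolation=cv2.INTER_CUBIC))
print("TCP-axis at top of held",proj(d,p-[0,0,.011],True),"52 exp",proj(d,(.507,.355,.036),True))
E
```

```text
time_s: 15.62
position: [0.5071, 0.3558, 0.0656]
tcp_rot: [[-1.0, -0.001, 0.0], [-0.001, 1.0, 0.0], [-0.0, 0.0, -1.0]]
force: [-0.2, 0.9, 3.1]
opening: 0.446
grasp_force: 30.0
time_s: 16.38
position: [0.5063, 0.3552, 0.1277]
tcp_rot: [[-1.0, -0.001, -0.001], [-0.001, 1.0, -0.001], [0.001, -0.001, -1.0]]
force: [-0.6, 0.8, -2.0]
opening: 0.445
grasp_force: 30.0
[0.50630377 0.35523969 0.12767734]
TCP-axis at top of held (np.float64(275.42668437430893), np.float64(269.7286983057697)) 52 exp (np.float64(274.7075487648627), np.float64(220.3089215930529))
```

View pics/w5.png

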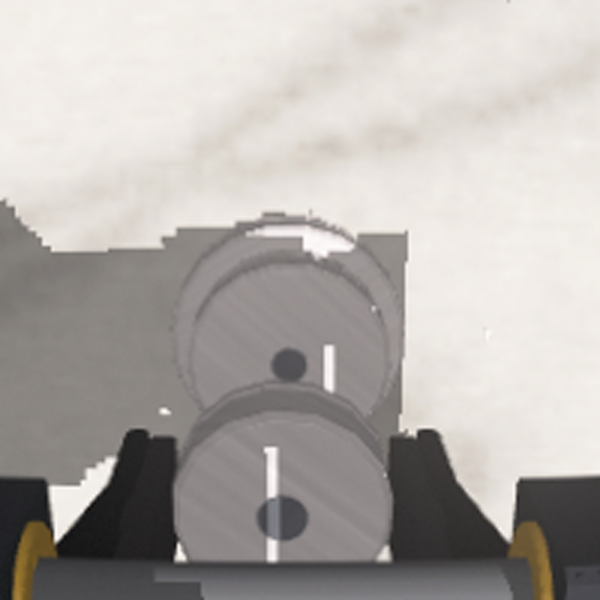

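The 40 mm weight is held with its dot at crop (282,517). The 52 mm weight's dot is at (289,365), so it sits at about (0.508, 0.356). Moving to dish_40.

```bash
python3 -m jog '8 -20 0 0 0 0 30; 16 -40 0 0 0 0 30; 16 -40 0 0 0 0 30; 10 -24 0 0 0 0 30; 4 -10 0 0 0 0 30; 2 -5 0 0 0 0 30; 0 0 0 0 0 0 30; 0 0 0 0 0 0 30'
python3 - <<'E'
from h import *
p=read_state()['position'];print(p)
d=capture("wrist");g=cv2.cvtColor(d["color"],cv2.COLOR_RGB2GRAY)
c=proj(d,(.4516,.2157,.012),True);print(c)
cv2.imwrite("pics/w6.png",cv2.resize(d["color"][100:300,180:380,::-1],None,fx=3,fy=3,interpolation=cv2.INTER_CUBIC))
E
```

```text
time_s: 17.42
position: [0.4517, 0.2172, 0.1282]
tcp_rot: [[-1.0, -0.002, 0.001], [-0.002, 1.0, 0.0], [-0.001, 0.0, -1.0]]
force: [1.0, 0.1, -2.0]
opening: 0.444
grasp_force: 30.0
[0.45171763 0.21723069 0.12823439]
(np.float64(272.944395899981), np.float64(209.33208574311902))
```

View pics/w6.png

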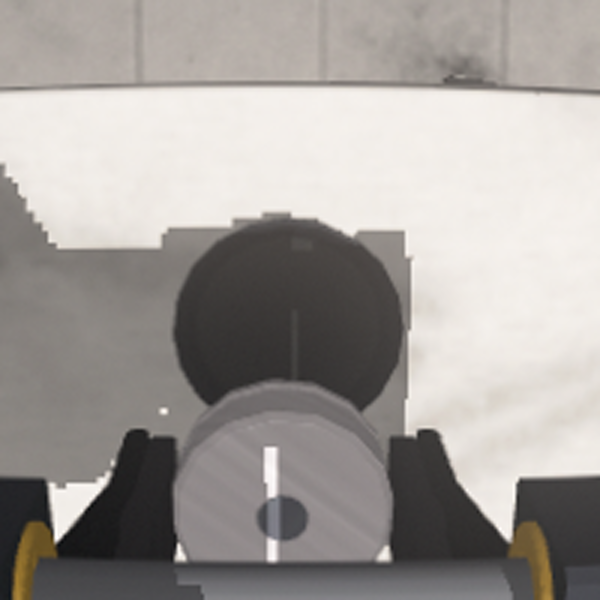

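Dish_40 spans crop x 174–404, centre (289,329), directly under the held weight to within 2–3 mm. Lowering it.

```bash
python3 -m jog '1 0.5 15 0 0 0 30; 0 0 35 0 0 0 30; 0 0 22 0 0 0 30; 0 0 10 0 0 0 30; 0 0 4 0 0 0 30; 0 0 2 0 0 0 30; 0 0 1 0 0 0 30; 0 0 1 0 0 0 30; 0 0 0 0 0 0 30; 0 0 0 0 0 0 30'
```

```text
time_s: 18.73
position: [0.4502, 0.217, 0.0384]
tcp_rot: [[-1.0, -0.001, 0.0], [-0.001, 1.0, 0.0], [-0.0, 0.0, -1.0]]
force: [-0.4, 1.0, -2.3]
opening: 0.443
grasp_force: 30.0
```

```bash
python3 -m jog '0 0 0.6 0 0 0 30; 0 0 0.4 0 0 0 30;0 0 0 0 0 0 30; 0 0 0 0 0 0 30'
```

```text
time_s: 19.23
position: [0.4501, 0.217, 0.0372]
tcp_rot: [[-1.0, -0.001, -0.0], [-0.001, 1.0, -0.0], [0.0, -0.0, -1.0]]
force: [-0.3, -0.5, -1.5]
opening: 0.449
grasp_force: 30.0
```

```bash
python3 -m jog '0 0 0.5 0 0 0 30; 0 0 0.4 0 0 0 30;0 0 0 0 0 0 30; 0 0 0 0 0 0 30'; python3 -m jog '0 0 0 0 0 0 40; 0 0 0 0 0 0 46; 0 0 0 0 0 0 50; 0 0 0 0 0 0 54; 0 0 0 0 0 0 56; 0 0 -5 0 0 0 58; 0 0 -20 0 0 0 60; 0 0 -40 0 0 0 65; 0 0 -35 0 0 0 70; 0 0 0 0 0 0 75; 0 0 0 0 0 0 75'
python3 - <<'E'
from h import *
d=capture("wrist");im=d["color"][:,:,::-1]
c=[int(v) for v in proj(d,(.4516,.2157,.025),True)];print(c)
cv2.imwrite("pics/w7.png",cv2.resize(im[c[1]-50:c[1]+50,c[0]-50:c[0]+50],None,fx=5,fy=5,interpolation=cv2.INTER_CUBIC))
print(read_state()['position'])
E
```

```text
time_s: 19.73
position: [0.4501, 0.217, 0.0366]
tcp_rot: [[-1.0, -0.001, 0.0], [-0.001, 1.0, 0.0], [-0.0, 0.0, -1.0]]
force: [-0.6, 0.3, 1.6]
opening: 0.448
grasp_force: 30.0
time_s: 21.1
position: [0.4496, 0.2169, 0.1361]
tcp_rot: [[-1.0, -0.001, -0.001], [-0.001, 1.0, -0.0], [0.001, -0.0, -1.0]]
force: [-0.7, 1.1, 0.1]
opening: 0.85
grasp_force: 0.0
[273, 213]
[0.4492781  0.21682625 0.13560919]
```

View pics/w7.png

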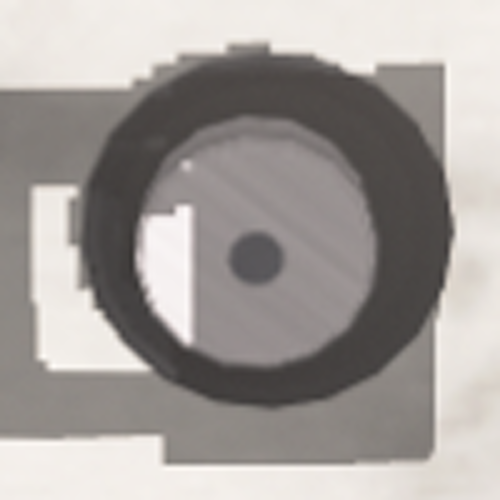

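The 40 mm weight lies flat in dish_40, its dot at (256,258) against a dish centre near (268,245), about 2–3 mm off. Next the 52 mm weight.

```bash
python3 -m jog '-8 20 0 0 0 0 75; -16 40 0 0 0 0 75; -16 40 0 0 0 0 75; -11 24 0 0 0 0 75; -5 10 0 0 0 0 75; -2 5 0 0 0 0 75; 0 0 15 0 0 0 75; 0 0 30 0 0 0 75; 0 0 25 0 0 0 72; 0 0 10 0 0 0 68; 0 0 5 0 0 0 64; 0 0 0 0 0 0 62'
python3 -m jog '0 0 0 0 0 0 62; 0 0 0 0 0 0 62'
```

```text
time_s: 22.65
position: [0.5081, 0.3559, 0.0515]
tcp_rot: [[-1.0, -0.001, 0.0], [-0.001, 1.0, 0.0], [-0.0, 0.0, -1.0]]
force: [-0.4, 0.3, -0.3]
opening: 0.723
grasp_force: 0.0
time_s: 22.9
position: [0.5084, 0.3563, 0.0521]
tcp_rot: [[-1.0, -0.001, 0.001], [-0.001, 1.0, 0.001], [-0.001, 0.001, -1.0]]
force: [0.3, 0.6, 0.1]
opening: 0.716
grasp_force: 0.0
```

```bash
python3 -m jog '0 0 3 0 0 0 60; 0 0 1 0 0 0 56; 0 0 0 0 0 0 50; 0 0 0 0 0 0 42; 0 0 0 0 0 0 42; 0 0 0 0 0 0 42;0 0 0 0 0 0 42'; python3 -m jog '0 0 -2 0 0 0 42; 0 0 -8 0 0 0 42; 0 0 -25 0 0 0 42; 0 0 -35 0 0 0 42; 0 0 -20 0 0 0 42; 0 0 0 0 0 0 42; 0 0 0 0 0 0 42'
python3 - <<'E'
from h import *
p=read_state()['position'];print(p)
d=capture("wrist");im=d["color"][:,:,::-1]
cv2.imwrite("pics/w8.png",cv2.resize(im[100:300,180:380],None,fx=3,fy=3,interpolation=cv2.INTER_CUBIC))
print("TCP-axis at top of held",proj(d,p-[0,0,.011],True),"64 exp",proj(d,(.507,.3555,.018),True))
E
```

```text
time_s: 23.78
position: [0.5078, 0.356, 0.0472]
tcp_rot: [[-1.0, -0.001, -0.0], [-0.001, 1.0, -0.0], [0.0, -0.0, -1.0]]
force: [0.8, 1.2, -2.3]
opening: 0.582
grasp_force: 30.0
time_s: 24.65
position: [0.5073, 0.3557, 0.1368]
tcp_rot: [[-1.0, -0.001, -0.001], [-0.001, 1.0, -0.001], [0.001, -0.001, -1.0]]
force: [0.1, -0.5, -2.3]
opening: 0.588
grasp_force: 30.0
[0.50725581 0.35574561 0.13675699]
TCP-axis at top of held (np.float64(275.42429850067543), np.float64(269.74979809284207)) 64 exp (np.float64(274.6421339502986), np.float64(208.56029579567817))
```

View pics/w8.png

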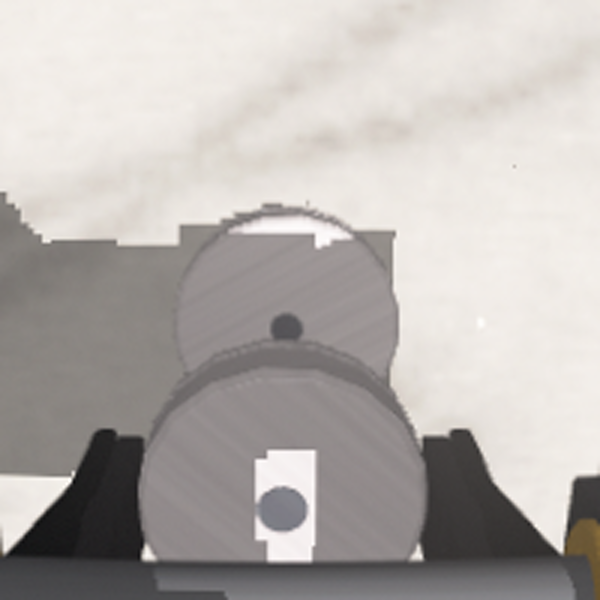

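The 52 mm weight is held centred, its dot at crop (282,509). The 64 mm weight's dot at (287,328) puts it at about (0.5075, 0.356). Moving to dish_52, along y first and outward at the end.

```bash
python3 -m jog '0 -20 0 0 0 0 42; 0 -40 0 0 0 0 42; 0 -52 0 0 0 0 42; 0 -55 0 0 0 0 42; 0 -55 0 0 0 0 42; 0 -55 0 0 0 0 42; 0 -55 0 0 0 0 42; 0 -55 0 0 0 0 42; 0 -55 0 0 0 0 42; -10 -50 0 0 0 0 42; -20 -40 0 0 0 0 42; -28 -35 0 0 0 0 42'
python3 -m jog '-28 -30 0 0 0 0 42; -24 -18 0 0 0 0 42; -14 -9 0 0 0 0 42; -6 -3 0 0 0 0 42; 0 0 0 0 0 0 42; 0 0 0 0 0 0 42; 0 0 0 0 0 0 42'
python3 - <<'E'
from h import *
p=read_state()['position'];print(p)
d=capture("wrist");print(proj(d,(.6369,-.2716,.012),True))
cv2.imwrite("pics/w9.png",d["color"][:,:,::-1])
E
```

```text
time_s: 26.2
position: [0.5649, -0.2132, 0.1364]
tcp_rot: [[-1.0, 0.001, -0.003], [0.001, 1.0, 0.001], [0.003, 0.001, -1.0]]
force: [0.2, 1.2, -2.4]
opening: 0.585
grasp_force: 30.0
time_s: 27.08
position: [0.6381, -0.2702, 0.1374]
tcp_rot: [[-1.0, -0.002, -0.001], [-0.002, 1.0, 0.0], [0.001, 0.0, -1.0]]
force: [-0.1, -0.1, -2.1]
opening: 0.581
grasp_force: 30.0
[ 0.6380698  -0.2702082   0.13737817]
(np.float64(273.1077486644955), np.float64(205.17308931726103))
```

View pics/w9.png

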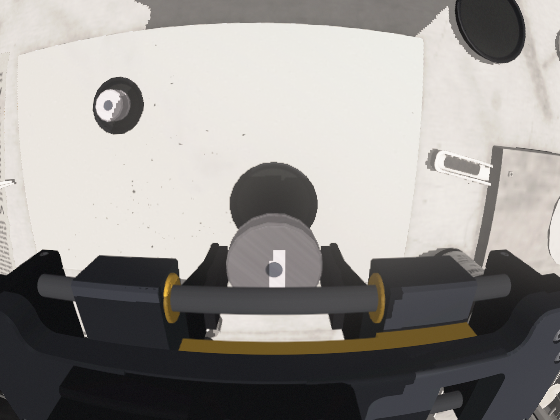

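Dish_52 is centred at about (274,205), as predicted. A white ribbed bottle cap shows at (455,262), beneath the right end of the gripper, so I'll triangulate it before descending.

```bash
python3 - <<'E'
from h import *
w=capture("wrist");t=capture("top");s=capture("scene")
for z in (.05,.07,.09,.11): print(z,"wrist",backfish(w,(452,262),z)[:2].round(3),"top",back(t,(297,155),z)[:2].round(3),"scene",back(s,(272,153),z)[:2].round(3), "small b",back(t,(373,148),z)[:2].round(3), "oven front",back(t,(373,130),z+.05)[:2].round(3))
E
```

```text
0.05 wrist [ 0.677 -0.115] top [ 0.719 -0.096] scene [ 0.796 -0.141] small b [ 0.745 -0.342] oven front [ 0.792 -0.331]
0.07 wrist [ 0.667 -0.129] top [ 0.715 -0.095] scene [ 0.766 -0.122] small b [ 0.741 -0.337] oven front [ 0.788 -0.327]
0.09 wrist [ 0.656 -0.143] top [ 0.712 -0.094] scene [ 0.737 -0.103] small b [ 0.737 -0.333] oven front [ 0.783 -0.323]
0.11 wrist [ 0.646 -0.157] top [ 0.708 -0.092] scene [ 0.707 -0.084] small b [ 0.733 -0.329] oven front [ 0.778 -0.318]
```

The bottle stands at about (0.708, -0.092), some 11 cm tall. The gripper body ends near y = -0.175, so it's clear. Lowering.

```bash
python3 -m jog '1 -1 15 0 0 0 42; 0 0 35 0 0 0 42; 0 0 25 0 0 0 42; 0 0 14 0 0 0 42; 0 0 6 0 0 0 42; 0 0 2 0 0 0 42; 0 0 1 0 0 0 42; 0 0 1 0 0 0 42; 0 0 0 0 0 0 42; 0 0 0 0 0 0 42'
```

```text
time_s: 28.52
position: [0.6378, -0.2718, 0.0387]
tcp_rot: [[-1.0, -0.001, 0.0], [-0.001, 1.0, -0.0], [-0.0, -0.0, -1.0]]
force: [-0.8, 0.6, -2.8]
opening: 0.579
grasp_force: 30.0
```

```bash
python3 -m jog '0 0 0.5 0 0 0 42; 0 0 0.5 0 0 0 42;0 0 0 0 0 0 42; 0 0 0 0 0 0 42'
```

```text
time_s: 29.02
position: [0.6377, -0.2717, 0.0373]
tcp_rot: [[-1.0, -0.001, -0.0], [-0.001, 1.0, 0.0], [0.0, 0.0, -1.0]]
force: [0.4, -0.1, -2.8]
opening: 0.583
grasp_force: 30.0
```

```bash
python3 -m jog '0 0 0.5 0 0 0 42; 0 0 0.4 0 0 0 42;0 0 0 0 0 0 42; 0 0 0 0 0 0 42'
```

```text
time_s: 29.52
position: [0.6377, -0.2718, 0.0364]
tcp_rot: [[-1.0, -0.001, -0.0], [-0.001, 1.0, -0.0], [0.0, -0.0, -1.0]]
force: [0.4, -0.0, -1.8]
opening: 0.58
grasp_force: 30.0
```

```bash
python3 -m jog '0 0 0.4 0 0 0 42; 0 0 0.2 0 0 0 42; 0 0 0 0 0 0 42; 0 0 0 0 0 0 53; 0 0 0 0 0 0 58; 0 0 0 0 0 0 62; 0 0 0 0 0 0 66; 0 0 0 0 0 0 68; 0 0 0 0 0 0 70; 0 0 -5 0 0 0 70; 0 0 -20 0 0 0 75; 0 0 -40 0 0 0 80'
python3 -m jog '0 0 -35 0 0 0 87; 0 0 0 0 0 0 87; 0 0 0 0 0 0 87'
python3 - <<'E'
from h import *
d=capture("wrist");im=d["color"][:,:,::-1]
c=[int(v) for v in proj(d,(.6369,-.2716,.025),True)];print(c,read_state()['position'])
cv2.imwrite("pics/w10.png",cv2.resize(im[c[1]-50:c[1]+50,c[0]-50:c[0]+50],None,fx=5,fy=5,interpolation=cv2.INTER_CUBIC))
E
```

```text
time_s: 31.02
position: [0.6368, -0.2712, 0.1009]
tcp_rot: [[-1.0, -0.001, -0.003], [-0.001, 1.0, 0.002], [0.003, 0.002, -1.0]]
force: [-0.6, -0.1, 0.0]
opening: 0.888
grasp_force: 0.0
time_s: 31.4
position: [0.6374, -0.2716, 0.1363]
tcp_rot: [[-1.0, -0.001, 0.0], [-0.001, 1.0, -0.0], [-0.0, -0.0, -1.0]]
force: [-0.2, 0.4, 1.1]
opening: 0.996
grasp_force: 0.0
[274, 210] [ 0.63697036 -0.2712937   0.1353102 ]
```

View pics/w10.png

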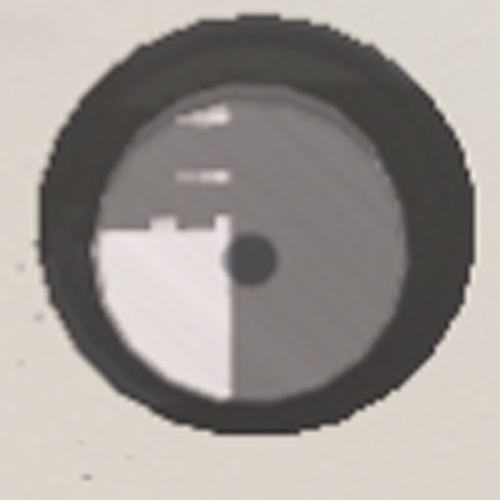

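The 52 mm weight lies flat in dish_52, its dot at (249,259) against a dish centre near (256,238), within 3 mm. Now the 64 mm weight.

```bash
python3 -m jog '14 9 0 0 0 0 87; 28 20 0 0 0 0 87; 32 30 0 0 0 0 87; 28 40 0 0 0 0 87; 18 50 0 0 0 0 87; 10 55 0 0 0 0 87; 0 55 0 0 0 0 87; 0 55 0 0 0 0 87; 0 55 0 0 0 0 87; 0 55 0 0 0 0 87; 0 55 0 0 0 0 87; 0 55 0 0 0 0 87'
python3 -m jog '0 45 0 0 0 0 87; 0 30 0 0 0 0 87; 0 14 0 0 0 0 87; 0 4 0 0 0 0 87; 0 0 15 0 0 0 87; 0 0 30 0 0 0 87; 0 0 15 0 0 0 87; 0 0 0 0 0 0 87; 0 0 0 0 0 0 87'
```

```text
time_s: 32.95
position: [0.506, 0.2636, 0.1345]
tcp_rot: [[-1.0, -0.001, -0.003], [-0.001, 1.0, -0.001], [0.003, -0.001, -1.0]]
force: [0.4, -1.6, 0.3]
opening: 0.998
grasp_force: 0.0
time_s: 34.08
position: [0.5075, 0.3549, 0.0763]
tcp_rot: [[-1.0, -0.001, 0.001], [-0.001, 1.0, 0.0], [-0.001, 0.0, -1.0]]
force: [0.9, 1.3, -0.0]
opening: 1.003
grasp_force: 0.0
```

```bash
python3 -m jog '0 1 15 0 0 0 84; 0 0 20 0 0 0 80; 0 0 9 0 0 0 76; 0 0 2.5 0 0 0 74; 0 0 0 0 0 0 72; 0 0 0 0 0 0 70'; python3 -m jog '0 0 0 0 0 0 64; 0 0 0 0 0 0 54; 0 0 0 0 0 0 54; 0 0 0 0 0 0 54; 0 0 0 0 0 0 54'
```

```text
time_s: 34.83
position: [0.5073, 0.3563, 0.0298]
tcp_rot: [[-1.0, -0.001, 0.001], [-0.001, 1.0, 0.0], [-0.001, 0.0, -1.0]]
force: [-0.2, 0.1, -0.1]
opening: 0.812
grasp_force: 0.0
time_s: 35.45
position: [0.5072, 0.3564, 0.0298]
tcp_rot: [[-1.0, -0.001, 0.001], [-0.001, 1.0, 0.001], [-0.001, 0.001, -1.0]]
force: [-0.2, 2.0, 4.6]
opening: 0.719
grasp_force: 30.0
```

```bash
python3 -m jog '0 0 -2 0 0 0 54; 0 0 -8 0 0 0 54; 0 0 -25 0 0 0 54; 0 0 -35 0 0 0 54; 0 0 -20 0 0 0 54; 0 0 -10 0 0 0 54; 5 -20 0 0 0 0 54; 6 -40 0 0 0 0 54; 7 -50 0 0 0 0 54; 7 -55 0 0 0 0 54; 7 -55 0 0 0 0 54; 7 -55 0 0 0 0 54'
python3 -m jog '7 -50 0 0 0 0 54; 6 -45 0 0 0 0 54; 5 -30 0 0 0 0 54; 0 -14 0 0 0 0 54; 0 -5 0 0 0 0 54; 0 0 0 0 0 0 54; 0 0 0 0 0 0 54'
python3 - <<'E'
from h import *
p=read_state()['position'];print(p)
d=capture("wrist");print(proj(d,(.4506,-.063,.012),True),"tcp axis",proj(d,p-[0,0,.011],True))
cv2.imwrite("pics/w11.png",d["color"][:,:,::-1])
E
```

```text
time_s: 36.95
position: [0.4675, 0.0794, 0.129]
tcp_rot: [[-1.0, -0.002, -0.001], [-0.002, 1.0, -0.0], [0.001, -0.0, -1.0]]
force: [1.5, 0.4, -4.6]
opening: 0.725
grasp_force: 30.0
time_s: 37.83
position: [0.4503, -0.062, 0.1293]
tcp_rot: [[-1.0, -0.003, -0.001], [-0.003, 1.0, 0.0], [0.001, 0.0, -1.0]]
force: [-0.7, -0.8, -4.5]
opening: 0.718
grasp_force: 30.0
[ 0.45028861 -0.06195682  0.12929253]
(np.float64(273.5074870172135), np.float64(209.65682467188287)) tcp axis (np.float64(275.36820526861317), np.float64(269.7893326301895))
```

View pics/w11.png

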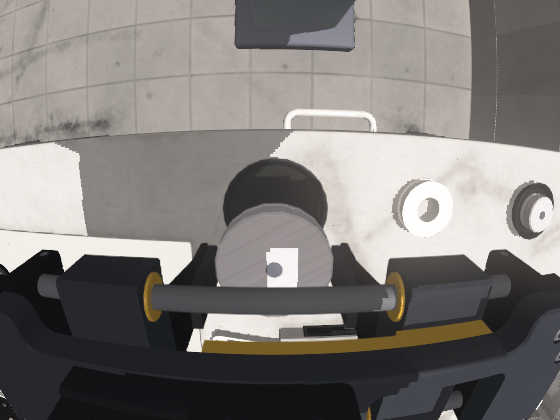

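Dish_64 spans x 223–328, centred under the held weight whose dot is at (274,269). The reel is undisturbed at (423,209). Lowering.

```bash
python3 -m jog '0 0 15 0 0 0 54; 0 0 35 0 0 0 54; 0 0 22 0 0 0 54; 0 0 10 0 0 0 54; 0 0 4 0 0 0 54; 0 0 2 0 0 0 54; 0 0 1 0 0 0 54; 0 0 1 0 0 0 54; 0 0 0 0 0 0 54; 0 0 0 0 0 0 54'
```

```text
time_s: 39.12
position: [0.4505, -0.063, 0.0395]
tcp_rot: [[-1.0, -0.001, 0.0], [-0.001, 1.0, -0.0], [-0.0, -0.0, -1.0]]
force: [-0.6, 0.4, -4.6]
opening: 0.722
grasp_force: 30.0
```

```bash
python3 -m jog '0 0 0.5 0 0 0 54; 0 0 0.5 0 0 0 54;0 0 0 0 0 0 54; 0 0 0 0 0 0 54'
```

```text
time_s: 39.62
position: [0.4504, -0.063, 0.0383]
tcp_rot: [[-1.0, -0.001, -0.0], [-0.001, 1.0, 0.0], [0.0, 0.0, -1.0]]
force: [-0.4, -0.3, -4.7]
opening: 0.718
grasp_force: 30.0
```

```bash
python3 -m jog '0 0 0.5 0 0 0 54; 0 0 0.5 0 0 0 54; 0 0 0.4 0 0 0 54;0 0 0 0 0 0 54; 0 0 0 0 0 0 54'
```

```text
time_s: 40.25
position: [0.4504, -0.063, 0.0369]
tcp_rot: [[-1.0, -0.001, -0.0], [-0.001, 1.0, -0.0], [0.0, -0.0, -1.0]]
force: [-0.3, 0.3, -4.4]
opening: 0.721
grasp_force: 30.0
```

```bash
python3 -m jog '0 0 0.4 0 0 0 54; 0 0 0.3 0 0 0 54;0 0 0 0 0 0 54; 0 0 0 0 0 0 54'
```

```text
time_s: 40.75
position: [0.4505, -0.063, 0.0367]
tcp_rot: [[-1.0, -0.001, 0.0], [-0.001, 1.0, -0.0], [-0.0, -0.0, -1.0]]
force: [-1.6, -0.2, 5.8]
opening: 0.719
grasp_force: 30.0
```

Contact: the vertical force went from -4.5 to +5.8 N. Releasing.

```bash
python3 -m jog '0 0 0 0 0 0 65; 0 0 0 0 0 0 70; 0 0 0 0 0 0 75; 0 0 0 0 0 0 79; 0 0 0 0 0 0 82; 0 0 0 0 0 0 82; 0 0 -5 0 0 0 82; 0 0 -20 0 0 0 85; 0 0 -40 0 0 0 87; 0 0 -35 0 0 0 87; 0 0 0 0 0 0 87; 0 0 0 0 0 0 87'
python3 - <<'E'
from h import *
d=capture("wrist");im=d["color"][:,:,::-1]
c=[int(v) for v in proj(d,(.4506,-.063,.025),True)];print(c)
a=cv2.resize(im[c[1]-65:c[1]+65,c[0]-65:c[0]+65],(390,390),interpolation=cv2.INTER_CUBIC)
t=capture("top");b=cv2.resize(t["color"][150:260,130:430,::-1],(780,286),interpolation=cv2.INTER_CUBIC)[:,:,:]
o=np.zeros((600,780,3),np.uint8);o[:286]=b;o[290:600,:310]=cv2.resize(a,(310,310))
cv2.imwrite("pics/w12.png",o)
for cam in("top","wrist"):
  for n in("tape_reel","weighing_bottle"): print(cam,n,[(round(r['conf'],2),np.round(r['at'],3)) for r in place_of(cam,n)[:2]])
E
```

```text
time_s: 42.25
position: [0.45, -0.0628, 0.1361]
tcp_rot: [[-1.0, -0.001, -0.0], [-0.001, 1.0, 0.0], [0.0, 0.0, -1.0]]
force: [0.3, 0.6, -0.1]
opening: 1.0
grasp_force: 0.0
[274, 212]
top tape_reel [(0.55, array([ 0.453,  0.073, -0.001]))]
top weighing_bottle [(0.68, array([0.453, 0.218, 0.005])), (0.51, array([ 0.624,  0.244, -0.001]))]
wrist tape_reel [(0.78, array([0.449, 0.073, 0.005]))]
wrist weighing_bottle []
```

View pics/w12.png

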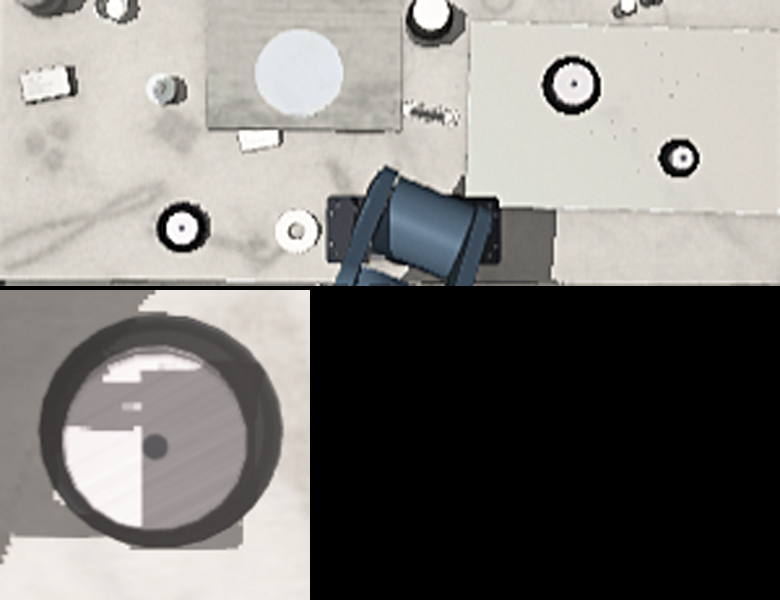

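The 64 mm weight lies flat and near-centred in its dish, its dot at (155,446). The top view shows the other three centred in theirs, and the reel and bottle in place. Handing in.

```bash
python3 -c "
from rig import *
print(hand_in())"
```

```text
the job is handed in; nothing more can be done
None
```

I set all four weights down flat in the dishes of their own size, about 3 mm or less off centre by the camera images, left the tape reel and bottle standing where they were, and handed the job in; the judge's result was not shown.

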